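# Knock out the prop of a tool box lid, catch the lid on a finger and lower it shut

### The arm

A 6-joint arm with a two-finger parallel gripper is mounted at the origin on a cart in front of the work surface, level with it; the furniture and walls round the work are solid. World frame = base frame: x ahead of the robot, y to its left, z up, the work surface at z = 0. Lengths are in mm, angles in rad, forces in N, time in s.
With the tool pointing down it reaches from about 300 to 775 mm from the base axis. Payload 14.6 kg.
Tool frame: the origin (TCP) lies between the finger pads; the fingertips stand 25 mm ahead of it and the grasp point (between the pads) lies 6 mm ahead of it; z points along the fingers, y is the line along which they close (so a half turn about z gives the same grasp; the last joint's range is limited). The gripper opens to 94 mm and grips with 3 to 60 N. Pads are 16 mm wide; open, the fingers measure 119 mm over their backs; the gripper's body (75 mm by 177 mm) begins 78 mm behind the grasp point.
Start: joints at [-1.375, 0.3, 1.521, -0, 1.321, -0.067], TCP at [142.875, -531.108, 230.446] pointing down, gripper open.
Joint ranges: [-3.03, 3.03], [-0.79, 2.21], [0.23, 2.52], [-1.04, 4.18], [0, 3.07], [-2.55, 2.55]. Speed limits (rad/s): [2.22, 2.22, 2.57, 3.14, 3.14, 3.14].

### API

Orientations are given as [roll, pitch, yaw] about the fixed x, y, z axes, in that order (R = Rz(yaw) Ry(pitch) Rx(roll)).
In Python, from cell import manip gives the robot as it stands. The module is installed in compiled form; this text tells all that it offers.
- The arm moves only by the tool step_arm, never from a script. Its argument "series" is one flat list of numbers, 5 for each row, row after row: the shift along the world's x, y, z in mm, then the turn about the world's z in rad, then the closure, from 0 (fully open) to 1 (shut). In form: [dx, dy, dz, spin, jaw, dx, dy, dz, spin, jaw, ...]. A call has 1 to 20 rows; each row shifts and turns the commanded pose from where the row before left it; what a row does not reach is not made up. A row lasts 1/8 s, in which the tool goes at most 62.5 mm and 10.7 degrees, less where a joint would pass 70% of its speed; a pose out of reach is approached as far as the arm can. A call is refused whole if a number of a shift passes 62.5 or a number of a turn 0.188, either way. A call with a gripper value outside its range is refused whole. The fingers move at their own pace and stop on an object; "squeeze" is the grip in N (left out, the last holds). Time passes only in rows, so rows that do not move let the fingers close. It gives the time, the measured TCP pose, the force, the opening and the grip force at its end, in the units of the state.
- manip.read_state(): the state, without advancing time (a new reading comes with each control period).
- manip.camera(name): name is "side" or "top" or "wrist"; returns (picture, depth): 384x512x3 uint8, blue, green, red; 384x512 float32, mm along the optical axis (not along the pixel's ray), 0 where there is no reading.
- manip.camera_info(name): a dict with "fovy" (degrees; the focal length in pixels is half the picture's height over the tangent of half this angle, whatever the lens; pixels are square), "cx", "cy" (the principal point, pixels), "eye" and "orientation" of the camera in the world. Camera axes: x right, y down, z forward; pixel columns grow to the right and rows downward; lengths in mm; the calibration is good to about 2 mm. The wrist camera is an equidistant fisheye: a pixel r from the principal point sees the ray r / f radians off the axis. A picture is of the moment at which its call begins: read the wrist's pose just before it. camera_info takes no time and is no camera call; for the wrist camera it gives the pose at the moment of the call.
- manip.sign_off(): hands the job in; it is judged then, once.
The state is a dict: "clock": time; "joints": joint angles; "qd": joint speeds; "effort": joint torques, N m; "eef_pos": TCP position; "eef_rot": TCP orientation; "wrist_force": force on the tool from outside, world axes, zero at the start; "moment": the same for the moment, N m; "finger_gap": finger opening in mm; "finger_force": force on a finger pad.
Only numpy, scipy, OpenCV 4.12 (cv2) and the standard library are available. Lean on these libraries where they do the work, as an engineer would, in place of code of your own. Each camera call takes 0.05 s, during which the arm holds its last target. There are 200 camera calls.

### The job

The lid of the open red tool box at the front of the bench stands propped open on a hinged rod under its lift lip. Put a finger close under the lip, knock the rod over sideways with that finger, towards the middle of the box, so that it comes off the end of the lip and the lid drops onto the finger. Then lower the lid gently on the finger until it is fully shut, without letting it slam, and take the finger away. Do not grip anything, do not raise the lid or shift the box, and leave the other things on the bench where they lie.

Things in the scene. Friction and masses are not known exactly. Their poses are not given: they have to be found in the camera images.
- tool_box: Red sheet-steel tool box with its lid open, loose on the bench, about 3 kg, tools in it. Origin: centre of the underside; z up, its front faces its own -x, its length runs along y. Case 170 mm (x) by 340 mm (y), walls 115 mm high, front panel at x = -83 mm. Shut, the lid reaches up to z = 136 mm, and a fixed carrying handle on it (within 54 mm of the middle) to z = 165 mm.
- lid_hinge (a point): Middle of the lid's hinge line, at the box's back rim: box x = +86.3 mm, y = 0, z = 116 mm. The hinge runs along the box's y. The lid's front skirt is 172 mm from this line.
- tool_box_lid (a joint): Angle of the lid about its hinge, rad: 0 shut (a hard stop), growing as it opens. It rests at about 0.65 on the prop rod and falls shut when nothing holds it (about 0.6 kg, felt at the lip as about 3 N).
- lift_lip: Dark folded steel lip on the lid's front edge: flat strip 3 mm thick, 120 mm long, at box y = -165 to -45 mm, standing 28 mm out of the lid in the plane through the hinge line and ending in a bead of 3 mm radius. Origin: middle of the bead, on its axis, 203 mm from the hinge line. Axes: x to the hinge, y along the bead as the box's y, z to the lid's top. Shut, it is at box (-117, -105, 116) mm.
- prop (a joint): Angle of the prop rod about its pivot, rad: 0 standing under the lip (leaning 0.05 rad to box -y, on its stop), growing as it swings towards box +y. Past about 0.08 its tip has left the lip's inner (+y) end; past about 0.1 it falls by itself to 1.6, where it lies along the front panel.
- prop_tip (a point): Centre of the prop rod's round rubber tip (5 mm radius, 20 mm long), which bears on the lip's flat underside 190 mm from the hinge line, 10 mm short of the lip's inner (+y) end. Below the tip the steel rod has 3 mm radius. From pivot to here it is 173 mm long; it leans 0.17 rad towards the hinge.
- prop_pivot (a point): Pivot of the prop rod, in front of the box's front panel: box x = -98 mm, y = -46.5 mm, z = 55 mm.
- piston: Bare metal engine piston standing on its skirt before the box, 68 mm across, 76 mm high. Origin: centre of its underside. Leave alone.
- red_pencil: Red pencil, 136 mm long, 8 mm high, on the bench before the box. Origin: centre of its underside. Leave alone.
- nut_m16: Small steel nut, 27 mm across, 13 mm high, on the bench at the right. Leave alone.
- bolt_m16: Steel bolt, 82 mm long, 25 mm high, at the right. Leave alone.
- tape_measure: Yellow tape measure standing on edge, 88 mm long, 66 mm high, at the left. Leave alone.

How it is judged (in metres and radians):
On the way, in this order (a step that is already met when the one before it is completed fails the run):
1. the rod has been knocked from under the lip and the lid rests by its lip on the fingers, not gripped, still well open (value of joint prop above 0.8 rad and value of joint tool_box_lid above 0.3 rad and contact force between the fingers and lift_lip between 0.5 and 8 N), for 0.2 s.
2. the lid, still resting by its lip on the fingers and not gripped, has come down to just above shut (value of joint tool_box_lid between 0.005 and 0.15 rad and contact force between the fingers and lift_lip between 0.5 and 8 N), for 0.05 s.
At the end, for the whole second after the job is handed in: The lid is shut (within 0.02 rad), the prop rod lies folded along the front panel (over 1.3 rad), the box stands level and at rest within 30 mm of where it was (value of joint tool_box_lid below 0.02 rad and value of joint prop above 1.3 rad and distance of tool_box from where it was at the start of the episode below 0.03 m and angle between tool_box's own z axis and vertical below 0.05 rad and linear speed of tool_box below 0.01 m/s); the robot touches nothing.
It fails at once if the lid slams or drops the last part of its way: closing faster than 1.0 rad/s below 0.3 rad (value of joint tool_box_lid below 0.3 rad and velocity of joint tool_box_lid below -1 rad/s).
It fails at once if the lid is raised more than about 0.15 rad (30 mm at the lip) above where it rested (value of joint tool_box_lid above 0.8 rad).
It fails at once if the box is shoved more than 30 mm, lifted or tipped (distance of tool_box from where it was at the start of the episode above 0.03 m or height (world z) of tool_box above 0.01 m or angle between tool_box's own z axis and vertical above 0.1 rad).
It fails at once if one of the other things is moved more than 20 mm (distance of any of piston, red_pencil, nut_m16, bolt_m16, tape_measure from where it was at the start of the episode above 0.02 m).
It also fails if it takes over 48 s, if anything falls off the work surface, if the arm or the gripper's body presses on something with over 40 N, if the wrist force passes 120 N, or if a joint passes its speed limit or range.

## Working session

There is one attempt and no reset: what is moved stays moved. The work goes in short steps, Python scripts to look and compute and a tool call to move; the robot and the scene stay as the last step left them, time stands still between calls to the robot, and variables do not carry over. Pictures are saved under pics/ and viewed, at most 10 in all, crops included, and the job is handed in when it is done.

Besides the shell and the picture viewer there is one more tool, called after "Emit:" as name(argument=value, ...) on one line, values as JSON. step_arm: Moves the arm, as the interface text tells. Its arguments: {"type":"object","properties":{"series":{"type":"array"},"squeeze":{"type":"number"}},"required":["series"]}

```bash
mkdir -p pics; cat > h.py <<'E'
import numpy as np, cv2
from scipy.spatial.transform import Rotation as R
from cell import manip
def cam(n):
    i=manip.camera_info(n); p,d=manip.camera(n); np.savez('%s.npz'%n,p=p,d=d); return i,p,d
def rot(o):
    o=np.array(o,float)
    return o if o.shape==(3,3) else R.from_euler('xyz',o).as_matrix()
def pt(i,d,u,v,z=None):
    f=192/np.tan(np.radians(i['fovy'])/2); z=d[v,u] if z is None else z
    return np.array(i['eye'])+rot(i['orientation'])@(np.array([(u-i['cx'])/f,(v-i['cy'])/f,1])*z)
def proj(i,P):
    f=192/np.tan(np.radians(i['fovy'])/2); c=rot(i['orientation']).T@(np.array(P)-np.array(i['eye']))
    return c[0]/c[2]*f+i['cx'],c[1]/c[2]*f+i['cy']
E
python3 - <<'E'
from h import *
s=manip.read_state(); print(s)
for n in('top','side'):
    i,p,d=cam(n); print(n,i); cv2.imwrite('pics/%s0.png'%n,cv2.resize(p,(768,576),interpolation=cv2.INTER_CUBIC))
E
```

```text
{'clock': 0.0, 'joints': array([-1.37458400e+00,  3.00472554e-01,  1.52160902e+00, -2.90641738e-05,
        1.32068831e+00, -6.66349668e-02]), 'qd': array([-2.39040677e-03,  8.79935724e-04, -3.14365334e-04, -8.70705734e-04,
       -4.43208228e-05,  1.74768200e-04]), 'effort': array([ 1.25940158e-03, -5.31804264e+01, -3.52738094e+01,  7.08442647e-02,
        2.44195590e-02, -9.08706420e-05]), 'eef_pos': array([ 142.83155031, -530.87854973,  229.87369779]), 'eef_rot': array([-3.14041616e+00, -5.02977149e-05,  2.62854473e-01]), 'wrist_force': array([-0.03453379,  0.03954478,  0.22013687]), 'moment': array([0.03167032, 0.01979217, 0.051459  ]), 'finger_force': 0.0, 'finger_gap': 94.38306761882458}
top {'fovy': 54.956134574645986, 'cx': 257.5282887720957, 'cy': 189.10278468862057, 'eye': array([ 384.28424033,  -25.75075464, 1212.57612591]), 'orientation': array([-3.00181689,  0.00364222, -1.56163978])}
side {'fovy': 45.522714362373904, 'cx': 254.4893212937543, 'cy': 186.48716737933853, 'eye': array([  271.39266575, -1104.05272499,   878.80262897]), 'orientation': array([-2.15534281, -0.00974834, -0.22155425])}
```

View pics/top0.png

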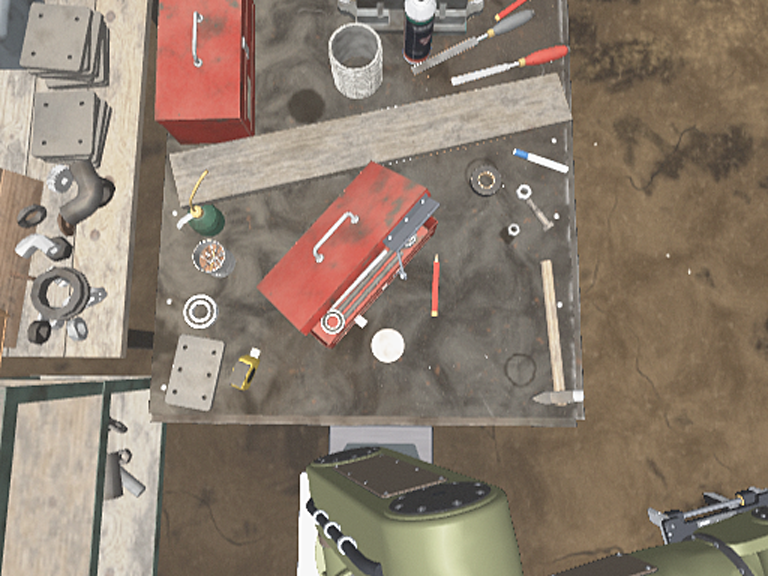

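View pics/side0.png

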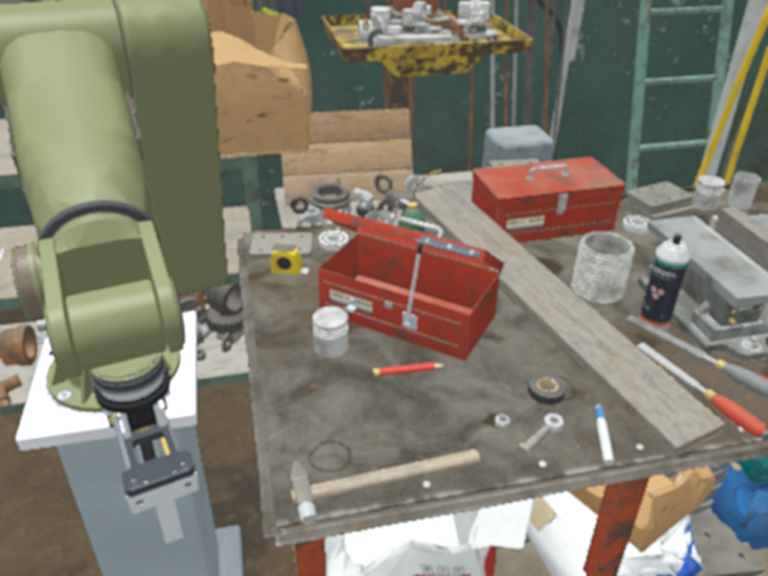

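Top view: box in the middle, its front facing lower right (robot and -y), lip at about (385-438, 200-250), and the prop tip near (405,270). Side view: rod from (408,320) up to (418,250), piston at (330,330), pencil at (408,369). I'll enlarge both.

```bash
python3 - <<'E'
from h import *
p=np.load('side.npz')['p'][135:245,205:345]; cv2.imwrite('pics/side1.png',cv2.resize(p,None,fx=5,fy=5,interpolation=cv2.INTER_CUBIC))
p=np.load('top.npz')['p'][100:245,165:310]; cv2.imwrite('pics/top1.png',cv2.resize(p,None,fx=4,fy=4,interpolation=cv2.INTER_CUBIC))
E
```

```text
(no output)
```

View pics/side1.png

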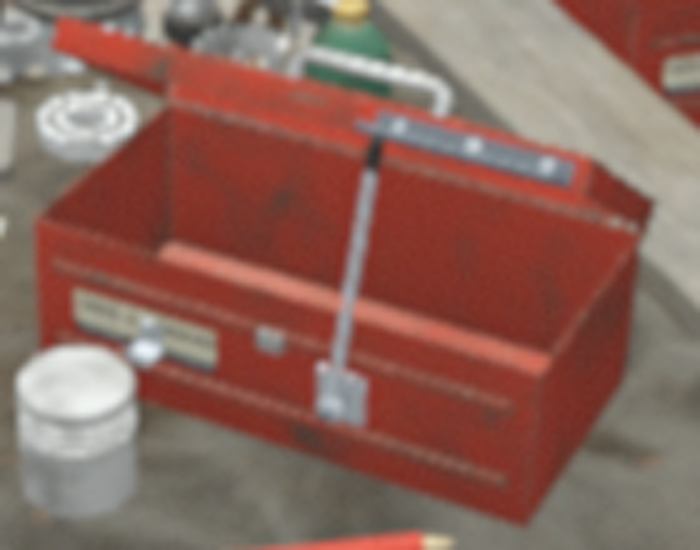

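View pics/top1.png

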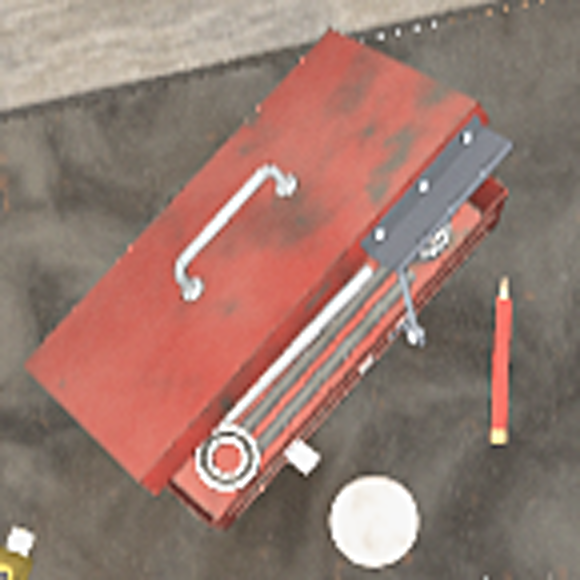

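Side crop: front rim corners at (40,225) and (545,378), bottom right at (525,520), rod pivot at about (335,403), tip at about (375,150). Top crop: bead ends at (511,146) and (393,265), rim corners at (505,190) and (222,525). Next I fit the box pose.

```bash
python3 - <<'E'
from h import *
from scipy.optimize import least_squares
S=manip.camera_info('side');T=manip.camera_info('top')
def lip(y,th,r=203): return [86.3-r*np.cos(th),y,116+r*np.sin(th)]
side=[((-85,170,115),(40,225)),((-85,-170,115),(545,378)),((-85,-170,0),(525,520)),((85,-170,115),(638,240)),((-101,-46.5,55),(333,403)),(('l',-165),(573,185))]
top=[((-85,-170,115),(505,192)),((-85,170,115),(222,525)),(('l',-165),(512,146)),(('l',-45),(394,266))]
def W(q,b):
    c,s=np.cos(q[2]),np.sin(q[2]); return np.array([q[0]+c*b[0]-s*b[1],q[1]+s*b[0]+c*b[1],b[2]])
def res(q):
    o=[]
    for C,L,k,off in((S,side,5,(205,135)),(T,top,4,(165,100))):
        for b,uv in L:
            if b[0]=='l': b=lip(b[1],q[3])
            o+=list(np.array(proj(C,W(q,b)))-(np.array(uv)/k+np.array(off)))
    return np.array(o)
r=least_squares(res,[560,20,0.8,.65],loss='soft_l1'); q=r.x; print(q,np.round(res(q).reshape(-1,2),1).tolist())
np.save('q.npy',q)
th=q[3]
for n,b in dict(pivot=(-98,-46.5,55),tip=lip(-55,th,190),bead_in=lip(-45,th),bead_mid=lip(-105,th),bead_out=lip(-165,th),shut=lip(-105,0)).items(): print(n,W(q,b).round(1))
for n in('side','top'):
    z=np.load(n+'.npz'); 
    pts={'side':[(330,318),(398,370),(440,366)],'top':[(388,345),(437,256),(434,314),(513,230)]}[n]
    for u,v in pts: print(n,(u,v),pt(S if n=='side' else T,z['d'],int(u/1.5),int(v/1.5)).round(0))
E
```

```text
[595.78968398  48.87731408   0.87450318   0.62427375] [[-1.8, -1.6], [-0.0, -1.8], [0.8, 1.1], [1.2, -2.9], [-0.2, 0.8], [-2.8, -0.8], [1.1, -1.8], [-1.6, 0.3], [0.3, -1.6], [1.4, 1.3]]
pivot [568.6 -56.1  55. ]
tip [594.5 -38.5 227.1]
bead_in [580.  -40.1 234.7]
bead_mid [626.1 -78.6 234.7]
bead_out [ 672.1 -117.1  234.7]
shut [ 601.5 -108.   116. ]
side (330, 318) [418. -28.  72.]
side (398, 370) [ 530. -132.    8.]
side (440, 366) [ 616. -127.   -4.]
top (388, 345) [418. -23.  75.]
top (437, 256) [ 620. -131.   -1.]
top (434, 314) [ 489. -123.    6.]
top (513, 230) [ 680. -302.    1.]
```

Emit:
step_arm(series=[30,29,2,0.044,1,30,29,2,0.044,1,30,29,2,0.044,1,30,29,2,0.044,1,30,29,2,0.044,1,30,29,2,0.044,1,30,29,2,0.044,1,30,29,2,0.044,1,30,29,2,0.044,1,30,29,2,0.044,1,30,29,2,0.044,1,30,29,2,0.044,1,30,29,2,0.044,1,30,29,2,0.044,1,0,0,0,0,1,0,0,0,0,1], squeeze=5)

```text
clock: 2.1
eef_pos: [562.4, -125.4, 258.1]
eef_rot: [-3.141, 0.0, 0.878]
wrist_force: [0.0, -0.2, -0.5]
finger_gap: 0.5
finger_force: 0.0
```

```bash
python3 - <<'E'
from h import *
s=manip.read_state(); print(s['clock'],s['eef_pos'],s['eef_rot'],s['finger_gap'],s['wrist_force'])
i,p,d=cam('wrist'); print(i)
a=cv2.resize(p,(768,576)); cv2.imwrite('pics/w0.png',a)
i,p,d=cam('side'); cv2.imwrite('pics/side2.png',cv2.resize(p[80:240,190:390],None,fx=3.75,fy=3.75,interpolation=cv2.INTER_CUBIC))
E
```

```text
2.1 [ 562.44033296 -125.40260591  258.05948098] [-3.14089122e+00  4.90007090e-04  8.78377659e-01] 0.5055514263115739 [ 0.02874028 -0.19732945 -0.47950843]
{'fovy': 65.70646984690485, 'cx': 255.2268832653928, 'cy': 195.31637284888188, 'eye': array([613.7138532 , -63.95063882, 412.9838281 ]), 'orientation': array([ 2.86223911e+00,  6.28445116e-04, -6.91418721e-01])}
```

View pics/w0.png

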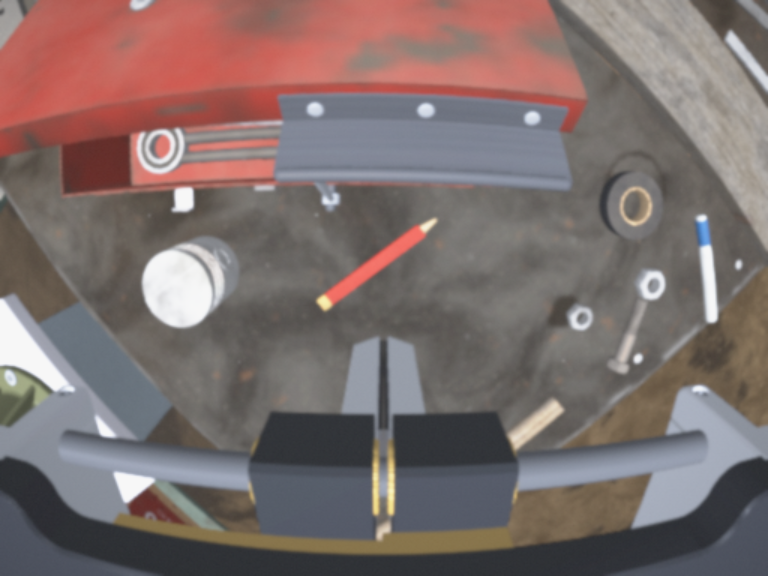

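View pics/side2.png

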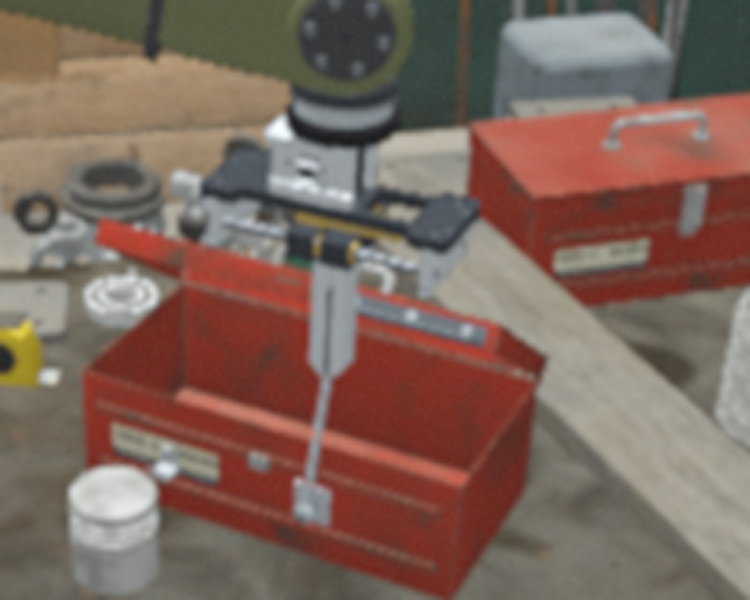

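The wrist view shows the bead edge from (276,180) inner to (570,188) outer, and the rod base at (328,200). The side view shows the closed finger pair in front of the lip's inner end.

```bash
cat >> h.py <<'E'
def wpt(i,d,u,v):
    f=192/np.tan(np.radians(i['fovy'])/2); a=np.array([u-i['cx'],v-i['cy']]); r=np.hypot(*a); t=r/f
    ray=np.array([*(np.sin(t)*a/r),np.cos(t)]); return np.array(i['eye'])+rot(i['orientation'])@(ray/ray[2]*d[int(round(v)),int(round(u))])
E
python3 - <<'E'
from h import *
i=manip.camera_info('wrist'); z=np.load('wrist.npz'); d=z['d']; q=np.load('q.npy')
c,s=np.cos(q[2]),np.sin(q[2])
def B(w): 
    x,y=w[0]-q[0],w[1]-q[1]; return np.array([c*x+s*y,-s*x+c*y,w[2]]).round(1)
for n,u,v in [('bead in',280,178),('bead mid',423,182),('bead out',566,185),('bead',350,180),('flat',350,150),('flat',423,150),('flat',500,155),('case front rim in',100,190),('rim',240,186),('tip1',372,342),('tip2',392,342),('ball',330,203)]:
    w=wpt(i,d,u/1.5,v/1.5); print(n,w.round(1),'box',B(w))
# case edge scan
p=z['p']
for u in (60,100,150,): print([(v,wpt(i,d,u,v).round(0).tolist()) for v in range(118,134,2)])
E
```

```text
bead in [581.3 -41.4 243. ] box [-78.6 -46.8 243. ]
bead mid [622.1 -78.1 241.6] box [ -80.6 -101.7  241.6]
bead out [ 667.4 -114.1  243.3] box [ -79.1 -159.5  243.3]
bead [601.1 -59.8 241.5] box [-80.  -73.8 241.5]
flat [608.3 -50.3 233.9] box [-68.1 -73.2 233.9]
flat [630.7 -68.8 233.7] box [ -67.9 -102.2  233.7]
flat [654.1 -89.4 235. ] box [ -68.7 -133.4  235. ]
case front rim in [445.5  70.4 116.4] box [-79.9 129.1 116.4]
rim [501.2  12.3   0.9] box [-88.8  49.1   0.9]
tip1 [ 564.9 -116.   240.8] box [-146.3  -82.   240.8]
tip2 [ 571.1 -121.7  239.8] box [-146.7  -90.4  239.8]
ball [564.4 -58.5  62.9] box [-102.5  -44.8   62.9]
[(118, [421.0, 106.0, 74.0]), (120, [420.0, 104.0, 74.0]), (122, [418.0, 102.0, 75.0]), (124, [416.0, 100.0, 75.0]), (126, [414.0, 98.0, 75.0]), (128, [438.0, 76.0, 118.0]), (130, [367.0, 129.0, 2.0]), (132, [363.0, 127.0, -0.0])]
[(118, [436.0, 87.0, 2.0]), (120, [434.0, 84.0, 2.0]), (122, [432.0, 82.0, 4.0]), (124, [474.0, 46.0, 100.0]), (126, [480.0, 38.0, 117.0]), (128, [425.0, 76.0, 0.0]), (130, [423.0, 74.0, 1.0]), (132, [420.0, 72.0, 0.0])]
[(118, [496.0, 29.0, 3.0]), (120, [508.0, 16.0, 49.0]), (122, [526.0, -0.0, 117.0]), (124, [516.0, 4.0, 90.0]), (126, [488.0, 20.0, 2.0]), (128, [486.0, 18.0, 0.0]), (130, [484.0, 16.0, 2.0]), (132, [482.0, 14.0, 1.0])]
```

Emit:
step_arm(series=[0,0,-20,0,1,0,0,-20,0,1,0,0,-20,0,1,0,0,-20,0,1,10,12,0,0,1,10,12,0,0,1,10,12,0,0,1,6.5,7.5,0,0,1,0,0,0,0,1,0,0,0,0,1])

```text
clock: 3.45
eef_pos: [599.2, -81.7, 178.4]
eef_rot: [-3.141, 0.0, 0.879]
wrist_force: [0.5, -0.6, 0.4]
finger_gap: 0.6
finger_force: 0.0
```

Emit:
step_arm(series=[1.3,1.5,0,0,1,1.3,1.5,0,0,1,1.3,1.5,0,0,1,1.3,1.5,0,0,1,0,0,0,0,1,0,0,0,0,1])

```text
clock: 4.2
eef_pos: [604.6, -75.6, 178.4]
eef_rot: [-3.142, 0.0, 0.879]
wrist_force: [-0.2, -0.0, 0.1]
finger_gap: 0.6
finger_force: 0.0
```

Emit:
step_arm(series=[0.6,0.8,0,0,1,0.6,0.8,0,0,1,0,0,0,0,1,0,0,0,0,1])

```text
clock: 4.7
eef_pos: [605.3, -74.9, 178.9]
eef_rot: [3.142, 0.001, 0.878]
wrist_force: [-8.1, -6.8, 4.2]
finger_gap: 0.8
finger_force: 5.1
```

Emit:
step_arm(series=[0.6,0.8,0,0,1,0,0,0,0,1,0,0,0,0,1])

```text
clock: 5.08
eef_pos: [605.9, -74.6, 179.3]
eef_rot: [3.141, 0.002, 0.878]
wrist_force: [-11.0, -8.8, 9.6]
finger_gap: 0.5
finger_force: 7.1
```

Emit:
step_arm(series=[-0.6,-0.7,0,0,1,-0.3,-0.4,0,0,1,0,0,0,0,1,0,0,0,0,1])

```text
clock: 5.58
eef_pos: [605.3, -75.0, 178.7]
eef_rot: [3.141, 0.001, 0.878]
wrist_force: [-3.0, -5.0, 2.6]
finger_gap: 0.7
finger_force: 3.0
```

Emit:
step_arm(series=[-0.4,-0.5,0,0,1,-1.5,1.3,0,0,1,-1.5,1.3,0,0,1,-1.5,1.3,0,0,1,-1.5,1.3,0,0,1,-1.5,1.3,0,0,1,-1.5,1.3,0,0,1,-1.5,1.3,0,0,1,-1.5,1.3,0,0,1,0,0,0,0,1])

```text
clock: 6.82
eef_pos: [592.9, -64.2, 178.4]
eef_rot: [-3.141, 0.0, 0.879]
wrist_force: [-1.7, -2.6, 1.1]
finger_gap: 0.6
finger_force: 1.8
```

Emit:
step_arm(series=[-1.5,1.3,0,0,1,-1.5,1.3,0,0,1,-1.5,1.3,0,0,1,0,0,0,0,1])

```text
clock: 7.32
eef_pos: [588.4, -60.4, 178.5]
eef_rot: [-3.141, 0.0, 0.879]
wrist_force: [-1.9, -2.7, -0.1]
finger_gap: 0.1
finger_force: 1.8
```

Emit:
step_arm(series=[-1.5,1.3,0,0,1,-1.5,1.3,0,0,1,-1.5,1.3,0,0,1,-1.5,1.3,0,0,1,0,0,0,0,1])

```text
clock: 7.95
eef_pos: [582.4, -55.1, 178.4]
eef_rot: [-3.141, 0.0, 0.879]
wrist_force: [-2.6, -3.3, -0.1]
finger_gap: 0.5
finger_force: 1.8
```

Emit:
step_arm(series=[-1.5,1.3,0,0,1,-1.5,1.3,0,0,1,-0.8,0.6,0,0,1,0,0,0,0,1])

```text
clock: 8.45
eef_pos: [578.7, -52.0, 178.4]
eef_rot: [-3.141, 0.0, 0.879]
wrist_force: [-2.0, -2.6, -0.3]
finger_gap: 0.5
finger_force: 1.6
```

```bash
python3 - <<'E'
from h import *
i,p,d=cam('side'); a=cv2.resize(p[110:240,195:345],None,fx=2.6,fy=4*.65,interpolation=cv2.INTER_CUBIC)
w,p,d=cam('wrist'); b=cv2.resize(p[40:170,120:270],None,fx=2.6,fy=2.6,interpolation=cv2.INTER_CUBIC); cv2.imwrite('pics/c3.png',np.hstack([a,b]))
for v in (112,115,118,121): print(wpt(w,d,300,v).round(1), end=' ')
E
```

```text
[643.9  -1.7 213.2] [643.1  -2.6 213.4] [642.1  -3.3 215.7] [641.4  -4.2 215.9]
```

View pics/c3.png

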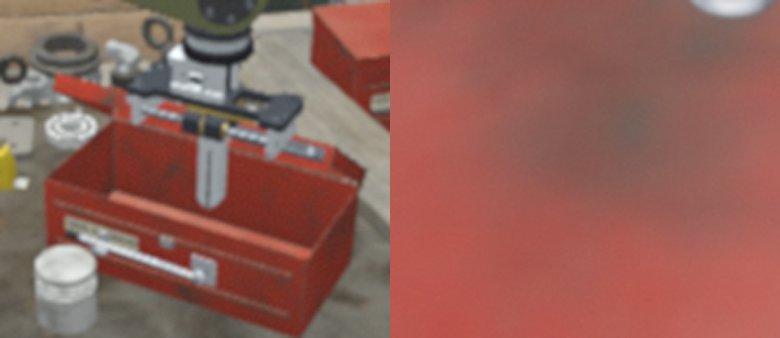

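The rod lies along the front panel, and the lid rests on the finger at about 3 N. I'll slide towards the lip's middle and check the lid angle.

Emit:
step_arm(series=[1.5,-1.3,0,0,1,1.5,-1.3,0,0,1,1.5,-1.3,0,0,1,1.5,-1.3,0,0,1,1.5,-1.3,0,0,1,1.5,-1.3,0,0,1,1.5,-1.3,0,0,1,1.5,-1.3,0,0,1,1.5,-1.3,0,0,1,1.5,-1.3,0,0,1,0,0,0,0,1])

```text
clock: 9.93
eef_pos: [594.0, -65.3, 178.5]
eef_rot: [3.141, -0.0, 0.879]
wrist_force: [-2.0, -1.7, -0.6]
finger_gap: 0.6
finger_force: 1.4
```

```bash
cat > m.py <<'E'
from h import *
q=np.load('q.npy'); c,s=np.cos(q[2]),np.sin(q[2])
def B(w): x,y=w[...,0]-q[0],w[...,1]-q[1]; return np.stack([c*x+s*y,-s*x+c*y,w[...,2]],-1)
st=manip.read_state(); i,p,d=cam('wrist')
f=192/np.tan(np.radians(i['fovy'])/2); v,u=np.mgrid[0:384,0:512]; a=np.stack([u-i['cx'],v-i['cy']],-1); r=np.hypot(a[...,0],a[...,1])+1e-9; t=r/f
k=np.tan(t)/r; ray=np.stack([a[...,0]*k,a[...,1]*k,np.ones_like(k)],-1)*d[...,None]
P=B(np.array(i['eye'])+ray@rot(i['orientation']).T)
rr=np.hypot(86.3-P[...,0],P[...,2]-116); th=np.arctan2(P[...,2]-116,86.3-P[...,0])-np.arcsin(np.clip(20/rr,-1,1))
m=(d>0)&(t<1.1)&(rr>60)&(rr<160)&(P[...,1]>-155)&(P[...,1]<-70)&(P[...,2]>110)&(p[...,2]>1.5*p[...,1])
print('theta',np.median(th[m]).round(3),m.sum(),np.percentile(th[m],[10,90]).round(3))
rr=np.hypot(86.3-P[...,0],P[...,2]-116); m2=(d>0)&(t<1.1)&(rr>180)&(rr<200)&(P[...,1]>-155)&(P[...,1]<-95)&(P[...,2]>100)&(P[...,0]<-50)
th2=np.arctan2(P[...,2]-117.5,86.3-P[...,0]); print('lip theta',np.median(th2[m2]).round(3),m2.sum())
F=st['wrist_force']; e=B(st['eef_pos']); print('t',st['clock'],'tcp box',e.round(1),'F box',round(c*F[0]+s*F[1],1),round(-s*F[0]+c*F[1],1),round(F[2],1))
E
python3 m.py
```

```text
theta 0.651 19297 [0.645 0.657]
lip theta 0.65 5955
t 9.925 tcp box [-88.8 -71.8 178.5] F box -2.6 0.4 -0.6
```

Emit:
step_arm(series=[-0.7,-0.85,-1.3,0,1,-0.7,-0.85,-1.3,0,1,-0.7,-0.85,-1.3,0,1,-0.7,-0.85,-1.3,0,1,-0.7,-0.85,-1.3,0,1,-0.7,-0.85,-1.3,0,1,-0.7,-0.85,-1.3,0,1,-0.7,-0.85,-1.3,0,1,-0.7,-0.85,-1.4,0,1,-0.7,-0.85,-1.4,0,1,-0.7,-0.85,-1.4,0,1,-0.7,-0.85,-1.4,0,1,-0.7,-0.8,-1.4,0,1,-0.7,-0.8,-1.4,0,1,-0.7,-0.8,-1.4,0,1,0,0,0,0,1])

```text
clock: 11.98
eef_pos: [583.2, -77.8, 158.2]
eef_rot: [-3.142, 0.0, 0.879]
wrist_force: [-1.1, -1.2, -1.0]
finger_gap: 0.2
finger_force: 1.2
```

```bash
python3 m.py
```

```text
theta 0.504 21507 [0.498 0.51 ]
lip theta 0.501 6001
t 11.975 tcp box [-105.2  -71.6  158.2] F box -1.6 0.0 -1.0
```

Emit:
step_arm(series=[-0.6,-0.7,-1.4,0,1,-0.6,-0.7,-1.4,0,1,-0.6,-0.7,-1.4,0,1,-0.6,-0.7,-1.4,0,1,-0.6,-0.65,-1.5,0,1,-0.55,-0.65,-1.5,0,1,-0.55,-0.65,-1.5,0,1,-0.55,-0.65,-1.5,0,1,-0.5,-0.65,-1.5,0,1,-0.5,-0.6,-1.5,0,1,-0.5,-0.6,-1.5,0,1,-0.5,-0.6,-1.5,0,1,-0.5,-0.6,-1.5,0,1,-0.45,-0.55,-1.5,0,1,-0.45,-0.55,-1.5,0,1,0,0,0,0,1])

```text
clock: 14.02
eef_pos: [575.1, -87.3, 136.0]
eef_rot: [-3.141, 0.0, 0.879]
wrist_force: [-0.9, -1.7, -1.8]
finger_gap: 0.5
finger_force: 1.4
```

```bash
python3 m.py
```

```text
theta 0.357 23269 [0.351 0.364]
lip theta 0.354 6024
t 14.025 tcp box [-117.7  -71.5  136. ] F box -1.9 -0.4 -1.8
```

Emit:
step_arm(series=[-0.4,-0.5,-1.5,0,1,-0.4,-0.5,-1.5,0,1,-0.4,-0.5,-1.5,0,1,-0.4,-0.5,-1.5,0,1,-0.4,-0.45,-1.5,0,1,-0.35,-0.45,-1.5,0,1,-0.35,-0.4,-1.5,0,1,-0.35,-0.4,-1.5,0,1,-0.35,-0.4,-1.5,0,1,-0.3,-0.35,-1.5,0,1,-0.3,-0.35,-1.5,0,1,-0.3,-0.35,-1.5,0,1,-0.3,-0.3,-1.5,0,1,-0.25,-0.3,-1.5,0,1,0,0,0,0,1])

```text
clock: 15.95
eef_pos: [570.3, -93.0, 115.0]
eef_rot: [-3.141, 0.0, 0.879]
wrist_force: [-1.6, -2.4, -1.5]
finger_gap: 0.5
finger_force: 1.6
```

```bash
python3 m.py
```

```text
theta 0.228 25145 [0.221 0.235]
lip theta 0.224 6177
t 15.95 tcp box [-125.2  -71.5  115. ] F box -2.8 -0.3 -1.5
```

Emit:
step_arm(series=[-0.2,-0.25,-1.3,0,1,-0.2,-0.25,-1.3,0,1,-0.2,-0.25,-1.3,0,1,-0.2,-0.25,-1.3,0,1,-0.2,-0.25,-1.3,0,1,-0.2,-0.2,-1.3,0,1,-0.15,-0.2,-1.3,0,1,-0.15,-0.2,-1.3,0,1,-0.15,-0.2,-1.3,0,1,-0.15,-0.2,-1.3,0,1,-0.15,-0.15,-1.3,0,1,-0.15,-0.15,-1.3,0,1,-0.1,-0.15,-1.3,0,1,0,0,0,0,1])

```text
clock: 17.75
eef_pos: [568.1, -95.7, 98.1]
eef_rot: [-3.141, 0.0, 0.879]
wrist_force: [-2.2, -2.3, -2.1]
finger_gap: 0.6
finger_force: 1.7
```

```bash
python3 m.py
```

```text
theta 0.127 26809 [0.12  0.134]
lip theta 0.123 7371
t 17.75 tcp box [-128.7  -71.5   98.1] F box -3.1 0.2 -2.1
```

Emit:
step_arm(series=[-0.06,-0.07,-1,0,1,-0.06,-0.07,-1,0,1,-0.06,-0.07,-1,0,1,-0.06,-0.07,-1,0,1,-0.06,-0.07,-1,0,1,-0.05,-0.06,-1,0,1,-0.05,-0.06,-1,0,1,-0.05,-0.06,-1,0,1,-0.05,-0.06,-1,0,1,-0.04,-0.05,-1,0,1,-0.04,-0.05,-1,0,1,-0.04,-0.05,-1,0,1,0,0,0,0,1])

```text
clock: 19.42
eef_pos: [567.5, -96.5, 86.1]
eef_rot: [-3.141, 0.0, 0.879]
wrist_force: [-3.2, -4.4, -2.2]
finger_gap: 0.5
finger_force: 2.6
```

```bash
python3 m.py
```

```text
theta 0.069 28656 [0.062 0.076]
lip theta 0.068 9371
t 19.425 tcp box [-129.7  -71.5   86.1] F box -5.4 -0.4 -2.2
```

Emit:
step_arm(series=[-0.04,-0.05,-1,0,1,-0.04,-0.05,-1,0,1,-0.04,-0.05,-1,0,1,-0.04,-0.05,-1,0,1,-0.04,-0.05,-1,0,1,-0.04,-0.05,-1,0,1,-0.03,-0.04,-1,0,1,-0.03,-0.04,-1,0,1,-0.03,-0.03,-1,0,1,0,0,-1,0,1,0,0,-1,0,1,0,0,0,0,1])

```text
clock: 20.98
eef_pos: [567.6, -97.0, 75.7]
eef_rot: [3.141, -0.0, 0.879]
wrist_force: [-2.8, -4.3, 2.3]
finger_gap: 0.5
finger_force: 2.3
```

```bash
python3 m.py
```

```text
theta 0.011 30240 [0.004 0.019]
lip theta 0.227 10495
t 20.975 tcp box [-130.   -71.9   75.7] F box -5.1 -0.6 2.3
```

Emit:
step_arm(series=[-0.3,-0.4,0,0,1,-0.3,-0.4,0,0,1,-0.6,-0.8,0,0,1,-2,-2.4,0,0,1,-6,-7,0,0,1,-8,-9,0,0,1,-8,-9,0,0,1,-8,-9,10,0,1,0,0,20,0,1,0,0,25,0,1,0,0,25,0,1,0,0,25,0,1,0,0,20,0,1,0,0,0,0,1,0,0,0,0,1])

```text
clock: 22.9
eef_pos: [533.6, -135.0, 199.6]
eef_rot: [-3.141, 0.0, 0.879]
wrist_force: [0.4, 0.5, 1.0]
finger_gap: 0.6
finger_force: 0.0
```

```bash
python3 m.py; python3 - <<'E'
from h import *
i,p,d=cam('side'); cv2.imwrite('pics/e.png',cv2.resize(p[100:300,170:400],None,fx=3,fy=3,interpolation=cv2.INTER_CUBIC))
E
```

```text
theta 0.011 6114 [0.003 0.019]
lip theta 0.005 1774
t 22.9 tcp box [-181.   -70.2  199.6] F box 0.6 -0.0 1.0
```

View pics/e.png

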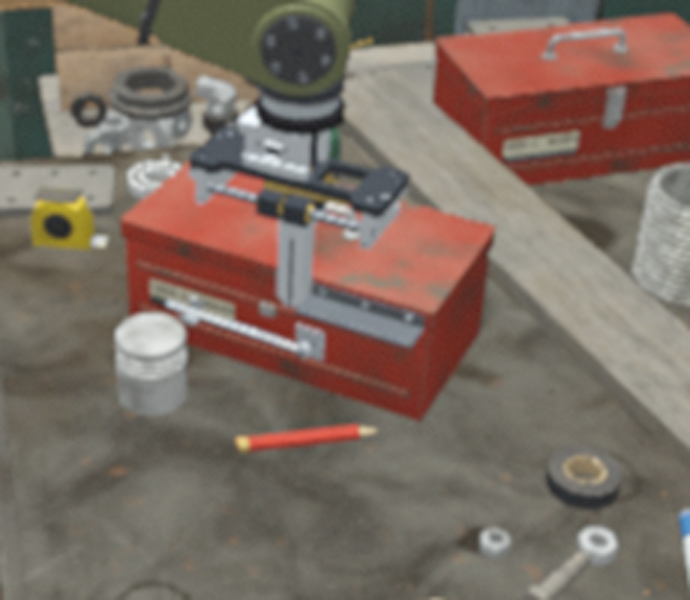

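The lid is shut, the rod lies folded along the front panel at about (160,300)-(310,347), and nothing else has moved. The finger is clear.

```bash
python3 -c "
from cell import manip; print(manip.sign_off())"
```

```text
the job is handed in; nothing more can be done
None
```

The job is handed in: the rod was knocked over and lies along the front panel, the lid was lowered on the finger until shut without a slam, and the finger is clear; no verdict was returned.

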